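# Latch the grill-side condiment box with its pull-turn-push knob

## Robot

A 6-joint arm with a two-finger parallel gripper is mounted at the origin on the work surface. World frame = base frame: x ahead of the robot, y to its left, z up, the work surface at z = 0. Lengths are in m, angles in degrees, forces in N, time in s.
With the tool pointing down it reaches from about 0.325 to 0.775 m from the base axis. Payload 5.5 kg.
Tool frame: the origin (TCP) lies at the centre of the arm's flange, where the gripper is bolted on; the fingertips stand 182 mm ahead of it and the grasp point (between the pads) lies 163 mm ahead of it; z points along the fingers, y is the line along which they close (so a half turn about z gives the same grasp; the last joint's range is limited). The gripper opens to 88 mm and grips with 3 to 60 N. Pads are 20 mm wide; open, the fingers measure 115 mm over their backs; the gripper's body (75 mm by 178 mm) begins 61 mm behind the grasp point.
Start: joints at [73.127, 5.22, 70.514, -0, 104.267, -3.249], TCP at [0.141, 0.583, 0.405] pointing down, gripper open.
Joint ranges: [-164.24, 164.24], [-49.07, 125.15], [9.68, 141.18], [-86.29, 266.29], [3.28, 154.24], [-151.56, 151.56]. Speed limits (degrees/s): [147.25, 147.25, 172.46, 180, 180, 180].

## Interface

Orientations are given as [roll, pitch, yaw] about the fixed x, y, z axes, in that order (R = Rz(yaw) Ry(pitch) Rx(roll)).
In Python, from station import r gives the robot as it stands. The module is installed in compiled form; this text tells all that it offers. Calls block until the motion is done:
- r.reach(position, orientation): joint-space move of the TCP to a pose.
- r.servo_line(position, rotation=None, speed=0.15): straight line of the TCP; rotation=None keeps the orientation; speed is the mean speed in m/s.
- r.move_joints(angles): joint-space move.
- r.let_go() and r.grab(squeeze=None): open the fingers fully, or close them until they stop; squeeze is the grip in N (None keeps the last).
- r.wait(seconds).
- r.inverse_kinematics(position, orientation): joint angles nearest the present ones, or None.
- r.sense(): the state.
- r.snapshot(name): name is "scene" or "top" or "wrist"; returns a dict with "frame" (420x560x3 uint8, red, green, blue), "fx", "fy", "cx", "cy" (pixels), "dist_coeffs" ([k1, k2, p1, p2, k3] as OpenCV has them; the pictures are not rectified), "R" (3x3) and "t" (3): a world point X has camera coordinates R X + t. Camera axes: x right, y down, z forward; pixel columns grow to the right and rows downward; lengths in m; the calibration is good to about 2 mm. A picture is of the moment at which its call begins. There is no depth.
A pose or a line that the arm cannot do raises r.IKError and nothing moves.
- r.hand_in(): hands the job in; it is judged then, once.
The state is a dict: "clock": time; "joints": joint angles; "joint_vel": joint speeds; "joint_torque": joint torques, N m; "tcp_pos": TCP position; "orientation": TCP orientation; "contact_force": force on the tool from outside, world axes, zero at the start; "torque": the same for the moment, N m; "opening": finger opening in m; "gripper_force": force on a finger pad.
Only numpy, scipy, OpenCV 4.12 (cv2) and the standard library are available. Lean on these libraries where they do the work, as an engineer would, in place of code of your own. Each camera call takes 0.05 s, during which the arm holds its last target. There are 200 camera calls.

## Task

Latch the closed condiment box on the grill shelf for the night: pull its black locking knob up out of its locked position, turn it anticlockwise until the steel arm lies over the lid and the knob can drop into its second keyway, then push the knob fully home and let go. That keyway is unmarked and has to be found by feel. Keep the lid shut and leave the other things on the shelf where they are.

Things in the scene. Friction and masses are not known exactly. Their poses are not given: they have to be found in the camera images.
- cbox: fixed stainless condiment box, 180 mm (its x, front to back) x 260 (its y) x 100 high plus an 8 mm lid with a low wire handle; origin at the centre of its underside, front is its -x face. A round steel post, 72 mm across, carries the latch in front of it, axis at box x -130, y +50 mm. Nothing within 100 mm of that axis stands higher than the lid's top except the latch (the lid handle, further off: 134 mm)
- knob_grip (a point): point on the vertical axis of the black round ribbed locking knob, 20 mm below its top. Knob 52 mm across, 53 mm tall, top 167 mm above the shelf when home. Under it are a steel disc 76 mm across (its top 33 mm below this point) and the arm (top 25 mm below this point). The point turns with the knob; its -y axis points along the arm
- bar_tip (a point): outer end of the flat steel latch arm (20 mm wide, 8 mm thick) at mid-thickness, 85 mm from the knob's axis and 29 mm lower than knob_grip. The arm is fixed to the knob, rises and turns with it, and holds the lid down when it lies over it
- latch_lift (a joint): how far the knob and arm are pulled up, m: 0 home, 0.018 right out. Stays at any height (friction 4 N, weight 2 N). A key pin blocks turning until 0.010 up; from 0.013 it turns freely. Pushed down between the keyways the pin stops on a rigid ledge at 0.010; over a keyway the knob goes down to 0 with a push of 3 to 10 N
- latch_turn (a joint): turn of the knob, rad, anticlockwise from above positive: 0 = arm along the box's -y (clear of the lid), 1.57 = arm along the box's +x, straight over the lid. Starts between -0.12 and 0.12, stops at -0.15 and 2.4. The second keyway's middle is unmarked, anywhere from 1.35 to 1.95, new each time; it takes the pin within 0.06 of its middle. Turning needs 0.1 N m; it stays where left
- lid (a joint): hinge of the box's lid along its far edge, rad, 0 shut, grows as it opens; it lies shut by its own weight
- lid_front (a point): middle of the lid's front edge, on its top face, 108 mm above the shelf when shut
- tongs: stainless tongs, 200 mm long, 80 mm wide and 16 mm tall, lying; bystander, origin under their middle
- brush: red silicone basting brush, 185 mm long, 20 mm tall, lying; bystander, origin under its middle
- rub_bowl: white ceramic bowl, 104 mm across, 48 mm high; bystander, origin at the centre of its underside
- spray_cap: green plastic spray bottle cap, 60 mm long, 46 mm tall; bystander, origin at the centre of its underside
- drip_tray: aluminium drip tray, 130 x 100 x 22 mm; bystander, origin at the centre of its underside
- shaker: glass jar shaker, 52 mm across, 95 mm tall; bystander, origin at the centre of its underside
- spatula: short steel spatula with a wooden handle, 220 mm long, 60 mm wide, 14 mm tall, lying along the back of the lid; bystander, origin under its middle

How it is judged (in metres and radians):
On the way, in this order (a step that is already met when the one before it is completed fails the run):
1. the knob is pulled up out of its starting keyway (value of joint latch_lift above 0.009 m and value of joint latch_turn below 0.6 rad), for 0.1 s.
2. while up, the knob is turned so that the arm lies over the lid (value of joint latch_lift above 0.007 m and value of joint latch_turn above 1.15 rad), for 0.05 s.
At the end, for the whole second after the job is handed in: the knob is pushed home (less than 3 mm up) in the second keyway, with the arm over the lid (turn between 1.2 and 2.1 rad) and still, and the lid is shut (under 0.04 rad) (value of joint latch_lift below 0.003 m and value of joint latch_turn between 1.2 and 2.1 rad and velocity of joint latch_turn between -0.1 and 0.1 rad/s and value of joint lid below 0.04 rad); the robot touches nothing.
It fails at once if the lid is lifted (value of joint lid above 0.15 rad).
It fails at once if a bystander is disturbed (moved by more than 30 mm) (distance of any of tongs, brush, rub_bowl, spray_cap, drip_tray, shaker, spatula from where it was at the start of the episode above 0.03 m).
It also fails if it takes over 48 s, if anything falls off the work surface, if the arm or the gripper's body presses on something with over 40 N, if the wrist force passes 120 N, or if a joint passes its speed limit or range.

## Working session

There is one attempt and no reset: what is moved stays moved. The work goes in short steps, each a Python script; the robot and the scene stay as the last script left them, time stands still between calls to the robot, and variables do not carry over. Pictures are saved under pics/ and viewed, at most 10 in all, crops included, and the job is handed in when it is done.

```bash
mkdir -p pics; python3 - <<'E'
from station import r
import cv2,numpy as np,pickle
d={}
for n in("scene","top"):
    s=r.snapshot(n); d[n]=s
    cv2.imwrite(f"pics/{n}0.png",cv2.resize(s["frame"][:,:,::-1],(800,600),interpolation=cv2.INTER_CUBIC))
pickle.dump(d,open("snap0.pkl","wb"))
s=r.sense();print(s["clock"],s["tcp_pos"],s["orientation"],s["opening"])
E
```

```text
0.1 [0.14137278 0.58316421 0.40359295] [-1.79897472e+02 -5.52291709e-03  1.66373518e+02] 0.08794736950193408
```

View pics/top0.png

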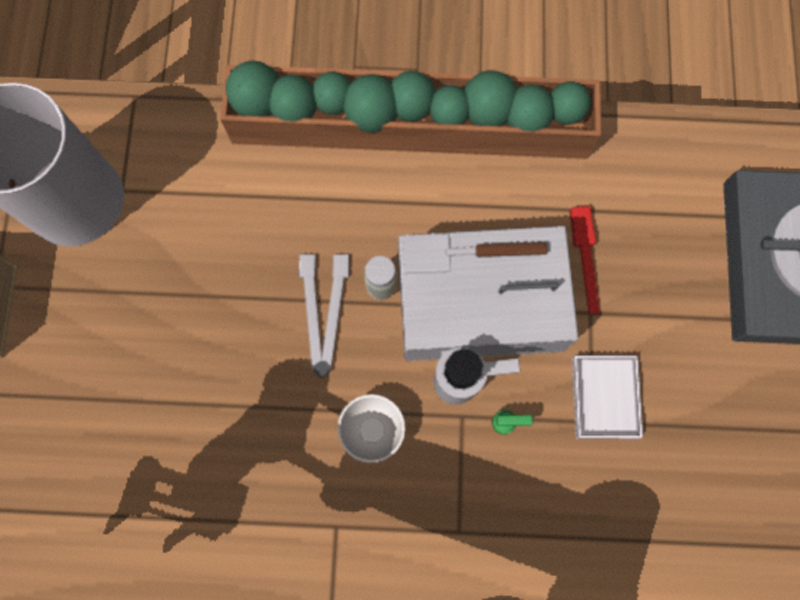

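View pics/scene0.png

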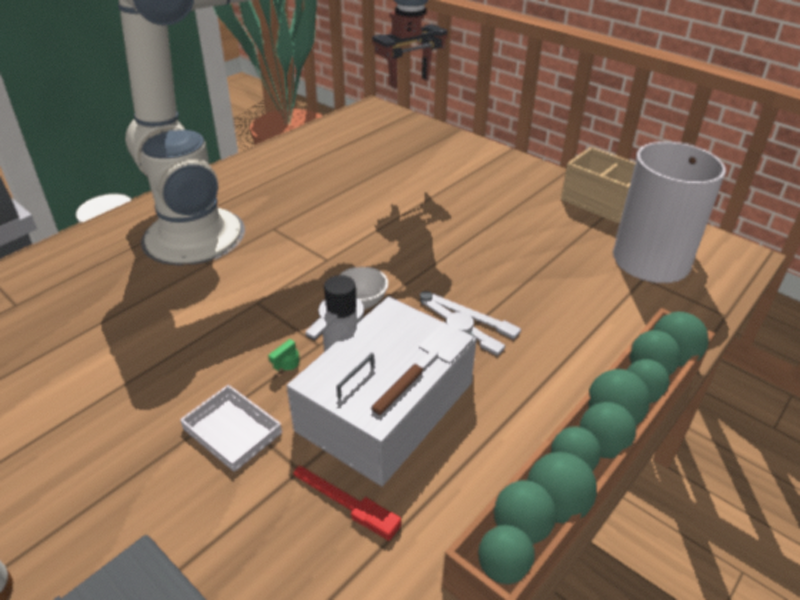

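Top view (800x600 scale): the black knob is at about (463,368) with its arm pointing right to (518,367). The lid corners are at about (400,236), (566,227), (577,340) and (405,350). I'll enlarge the knob in both views.

```bash
python3 - <<'E'
import cv2,numpy as np,pickle
d=pickle.load(open("snap0.pkl","rb"))
def crop(n,u,v,w,h):
    f=d[n]["frame"][v:v+h,u:u+w,::-1]
    return cv2.resize(f,(w*5,h*5),interpolation=cv2.INTER_CUBIC)
a=crop("top",275,150,150,55*2); b=crop("scene",195,180,150,110)
cv2.imwrite("pics/crop_t.png",a)
cv2.imwrite("pics/crop_s.png",b)
E
cat > h.py <<'E'
import cv2,numpy as np
def ray(s,uv):
    K=np.array([[s["fx"],0,s["cx"]],[0,s["fy"],s["cy"]],[0,0,1]])
    p=cv2.undistortPoints(np.array([[uv]],float),K,np.array(s["dist_coeffs"],float))[0,0]
    R=np.array(s["R"]);t=np.array(s["t"])
    return -R.T@t, R.T@np.array([p[0],p[1],1])
def at_z(s,uv,z):
    o,d=ray(s,uv); return o+d*(z-o[2])/d[2]
def proj(s,X):
    K=np.array([[s["fx"],0,s["cx"]],[0,s["fy"],s["cy"]],[0,0,1]])
    return cv2.projectPoints(np.array(X,float).reshape(-1,3),cv2.Rodrigues(np.array(s["R"]))[0],np.array(s["t"],float),K,np.array(s["dist_coeffs"],float))[0][:,0]
E
```

```text
(no output)
```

View pics/crop_t.png

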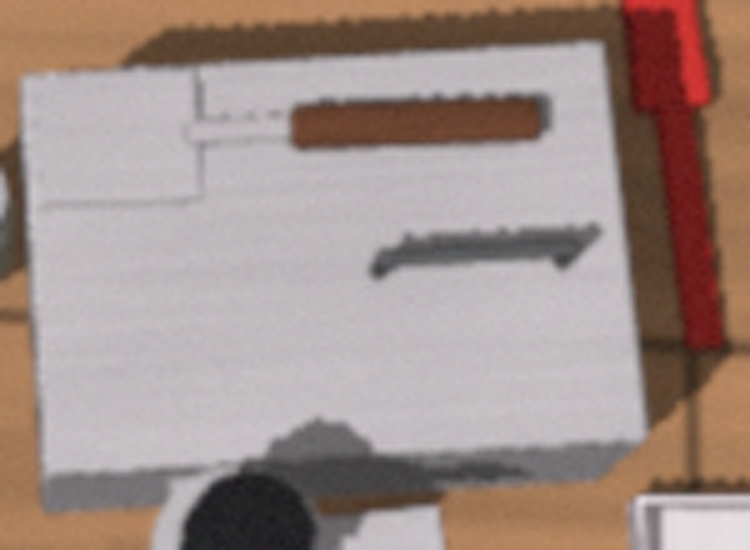

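View pics/crop_s.png

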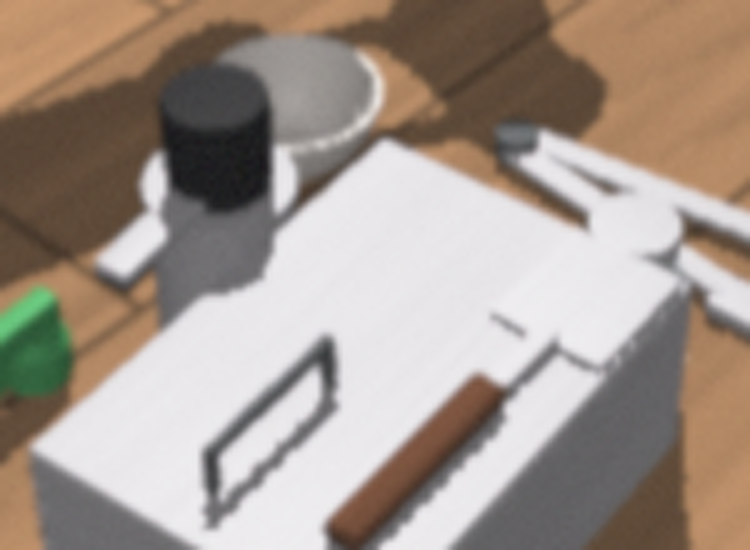

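The top crop shows the lid corners at (44,473), (22,76), (604,40) and (648,437). The scene crop shows the centre of the knob top at (215,97) and the arm end at about (118,270). Next I fit the box pose and cross-check the knob.

```bash
python3 - <<'E'
import cv2,numpy as np,pickle
from h import *
from scipy.optimize import least_squares
d=pickle.load(open("snap0.pkl","rb"));T=d["top"];S=d["scene"]
c=lambda p,u,v:np.array([u+(p[0]+.5)/5-.5,v+(p[1]+.5)/5-.5])
names=[(-.09,.13),(.09,.13),(.09,-.13),(-.09,-.13)]
tp=[c(p,275,150) for p in[(44,473),(22,76),(604,40),(648,437)]]
W=[at_z(T,p,.108) for p in tp]
for w in W: print(w)
sp={0:c((388,140),195,180),1:c((688,287),195,180),3:c((33,452),195,180)}
L=np.array([(*n,.108) for n in names])
def w(x,X):
    cs,sn=np.cos(x[2]),np.sin(x[2]); X=np.atleast_2d(X)
    return np.c_[X[:,0]*cs-X[:,1]*sn+x[0],X[:,0]*sn+X[:,1]*cs+x[1],X[:,2]]
def res(x):
    a=proj(T,w(x,L))-tp; b=proj(S,w(x,L))[list(sp)]-np.array(list(sp.values()))
    return np.r_[a.ravel(),b.ravel()]
s=least_squares(res,[*np.mean(W,0)[:2],0]);print(s.x,np.degrees(s.x[2]));print(s.fun.round(1))
K=w(s.x,[-.13,.05,.167])[0];print("knob from box",K)
print("knob scene",at_z(S,c((215,97),195,180),.167))
g=T["frame"].max(2)[235:285,300:350]; m=(g<50).astype(np.uint8)
n,lab,st,ce=cv2.connectedComponentsWithStats(m);i=1+st[1:,4].argmax();print(st[i],ce[i]+[300,235])
print("blob c at .14",at_z(T,ce[i]+[300,235],.14),at_z(T,ce[i]+[300,235],.167))
tip=at_z(S,c((118,270),195,180),.122); print("tip",tip)
tip2=at_z(T,((518.+.5)*.7-.5,(367+.5)*.7-.5),.122);print(tip2)
for t in(tip,tip2): print(np.degrees(np.arctan2(*(t-K)[[1,0]]))+90-np.degrees(s.x[2]),np.linalg.norm((t-K)[:2]))
pickle.dump(s.x,open("box.pkl","wb"))
E
```

```text
[0.56652891 0.04410897 0.108     ]
[0.74376914 0.06163181 0.108     ]
[ 0.77252009 -0.19517966  0.108     ]
[ 0.59410541 -0.21330236  0.108     ]
[ 0.67010117 -0.07682674  0.10739813] 6.153459466147281
[ 0.6 -0.  -0.2 -0.8  0.6 -0.4  1.1 -0.2 -0.5 -1.3  1.9 -1.7 -0.9 -1.3]
knob from box [ 0.5354906  -0.04104976  0.167     ]
knob scene [ 0.53743694 -0.04352809  0.167     ]
[ 12  10  25  27 521] [324.1074856 257.7024952]
blob c at .14 [ 0.53645806 -0.04074616  0.14      ] [ 0.53218859 -0.03856007  0.167     ]
tip [ 0.55324286 -0.12419487  0.122     ]
[ 0.54502973 -0.12234702  0.122     ]
5.898762647069093 0.08501912957537106
0.5388281912831889 0.08185499120928631
```

```bash
python3 - <<'E'
from station import r
import cv2,numpy as np,pickle
K=np.array([.536,-.0415]); b=6.15
for k in(0,90,180,270):
    y=(b+k+180)%360-180
    print(y,[np.round(q,1) if q is not None else None for q in(r.inverse_kinematics([*K,.147+.163],[180,0,y+a]) for a in(0,60,120))])
E
```

```text
6.150000000000006 [array([-8.1, -4.3, 89.7, -0. , 94.6, 75.8]), array([-8.1, -4.3, 89.7, -0. , 94.6, 15.8]), array([ -8.1,  -4.3,  89.7,   0. ,  94.6, -44.2])]
96.14999999999998 [array([ -8.1,  -4.3,  89.7,   0. ,  94.6, -14.2]), array([ -8.1,  -4.3,  89.7,   0. ,  94.6, -74.2]), array([  -8.1,   -4.3,   89.7,    0. ,   94.6, -134.2])]
-173.85000000000002 [array([  -8.1,   -4.3,   89.7,    0. ,   94.6, -104.2]), None, array([ -8.1,  -4.3,  89.7,  -0. ,  94.6, 135.8])]
-83.85000000000002 [None, array([ -8.1,  -4.3,  89.7,  -0. ,  94.6, 105.8]), array([-8.1, -4.3, 89.7, -0. , 94.6, 45.8])]
```

```bash
python3 - <<'E'
from station import r
import cv2,numpy as np,pickle
from h import *
r.reach([.536,-.0415,.46],[180,0,66.15])
s=r.snapshot("wrist"); pickle.dump(s,open("w1.pkl","wb"))
f=cv2.resize(s["frame"][:,:,::-1],(800,600),interpolation=cv2.INTER_CUBIC); cv2.imwrite("pics/w1.png",f)
q=r.sense();print(q["clock"],q["tcp_pos"],q["orientation"],q["contact_force"],q["torque"])
print(proj(s,[[.536,-.0415,.167],[.536,-.0415,.114]])/.7)
E
```

```text
2.7667 [ 0.53608535 -0.04077908  0.45991594] [-1.79989879e+02 -6.83881318e-03  6.62317344e+01] [ 0.03393552 -0.20662069 -0.14762009] [-0.08020003  0.0753818  -0.00480448]
[[406.10995631 297.11636883]
 [405.79447567 276.03470345]]
```

View pics/w1.png

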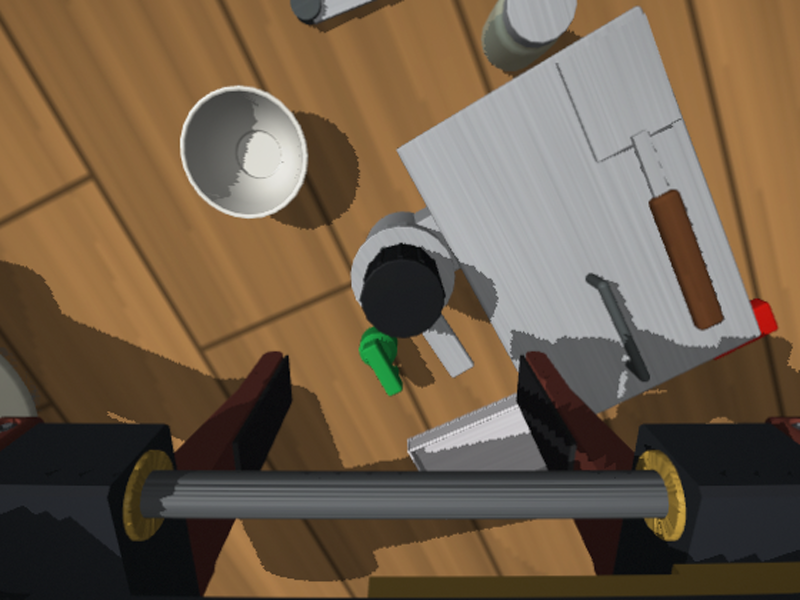

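The wrist view shows the knob top spanning columns 361–443 with its bottom edge at row 338, so its centre is about (402,297) against a predicted (406,297). The end of the arm's top face is at about (464,371).

```bash
python3 - <<'E'
import numpy as np,pickle
from h import *
s=pickle.load(open("w1.pkl","rb"))
g=lambda u,v,z:at_z(s,((u+.5)*.7-.5,(v+.5)*.7-.5),z)
k=g(402,297,.167);t=g(464,371,.122);v=(t-k)[:2]
print(k,t,np.linalg.norm(v),np.degrees(np.arctan2(v[1],v[0]))+90-6.15)
E
```

```text
[ 0.53365007 -0.04023541  0.167     ] [ 0.54729557 -0.1245995   0.122     ] 0.0854605182229428 3.0377535870597736
```

```bash
python3 - <<'E'
from station import r
import numpy as np
def p(n):
    q=r.sense();print(n,round(q["clock"],2),np.round(q["tcp_pos"],4),np.round(q["contact_force"],1),np.round(q["torque"],2),round(q["opening"],4),round(q["gripper_force"],1),np.round(q["joints"],2))
r.servo_line([.5349,-.0413,.312],[180,0,66.15],speed=.1); p("down")
r.grab(25); r.wait(.2); p("grab")
E
```

```text
down 4.4 [ 0.535  -0.0413  0.3128] [-0.4 -0.2  0.6] [-0.07  0.14 -0.03] 0.0879 0.0 [-8.05 -4.53 89.59 -0.   94.86 15.8 ]
grab 5.26 [ 0.5348 -0.0413  0.312 ] [-1.8  0.6  1.5] [ 0.02  0.26 -0.1 ] 0.0514 25.0 [-8.05 -4.51 89.66  0.   94.87 15.8 ]
```

The knob is held at a 51.4 mm opening with only about 2 N of side force, so the grip is centred. Next: lift, then turn.

```bash
cat > m.py <<'E'
from station import r
import numpy as np
def p(n):
    q=r.sense();print(n,round(q["clock"],2),np.round(q["tcp_pos"],4),np.round(q["contact_force"],1),np.round(q["torque"],2),round(q["opening"],4),round(q["joints"][5],2));return q
E
python3 - <<'E'
from m import *
r.grab(45); r.wait(.1); p("grab")
X,Y=.5349,-.0413
for z in(.317,.322,.3275):
    r.servo_line([X,Y,z],speed=.03); q=p("lift")
    if abs(q["contact_force"][2])>40: break
else:
    r.wait(.15);q=p("up")
    j=list(q["joints"]); j[5]-=15; r.move_joints(j); p("turn15")
E
```

```text
grab 5.58 [ 0.5349 -0.0413  0.312 ] [-1.4 -0.2  1.2] [ 0.03  0.34 -0.08] 0.0512 15.8
lift 5.89 [ 0.5349 -0.0413  0.3166] [ 0.6  1.1 -4.7] [-0.06 -0.04 -0.01] 0.0511 15.8
lift 6.21 [ 0.5348 -0.0413  0.3224] [ 0.2  0.5 -3.2] [-0.02  0.21 -0.07] 0.051 15.8
lift 6.54 [ 0.5348 -0.0413  0.3281] [-2.1  0.9 -1.5] [ 0.09  0.36 -0.02] 0.0511 15.8
up 6.69 [ 0.5348 -0.0413  0.3281] [-1.8  0.9  0. ] [ 0.05  0.6  -0.03] 0.051 15.8
turn15 7.05 [ 0.5346 -0.0412  0.3282] [-2.9  1.4 -2. ] [0.16 0.67 0.07] 0.0512 1.01
```

```bash
python3 - <<'E'
from m import *
X,Y=.5348,-.0413
j=list(r.sense()["joints"]); j[5]=-57.5; r.move_joints(j); p("turn")
def probe():
    for z in(.3225,.3205,.319,.3175):
        r.servo_line([X,Y,z],speed=.025); q=p(" z%.4f"%z)
        if q["contact_force"][2]>16: return False
    return True
for k in range(2):
    if probe(): print("FOUND");break
    r.servo_line([X,Y,.328],speed=.04); q=p("raised")
    j=list(q["joints"]); j[5]-=4.6; r.move_joints(j)
E
```

```text
turn 8.01 [ 0.5341 -0.0414  0.3281] [-6.   0.   0.7] [-0.05  1.25  0.09] 0.0506 -57.38
 z0.3225 8.38 [ 0.5342 -0.0415  0.3223] [-6.3 -0.2 -0.4] [0.03 1.3  0.01] 0.0512 -57.39
 z0.3205 8.63 [ 0.5342 -0.0415  0.3209] [-6.4  0.4  2.3] [0.03 1.52 0.04] 0.0508 -57.38
 z0.3190 8.88 [ 0.5341 -0.0415  0.3205] [-8.1  0.1  6.2] [0.01 1.99 0.06] 0.0514 -57.39
 z0.3175 9.13 [ 0.5341 -0.0416  0.3201] [-9.5 -0.7 10.3] [-0.09  2.1   0.11] 0.0512 -57.39
FOUND
```

Contact at z≈.3207 with the force still rising means the pin is on the ledge, so "FOUND" was false because the arm is compliant. I'll judge by actual height and push harder, and trim x to relieve the side load.

```bash
cat >> m.py <<'E'
X,Y=.5337,-.0414
def probe():
    for z in(.3205,.3175,.315):
        r.servo_line([X,Y,z],speed=.04); q=r.sense()
        if q["tcp_pos"][2]<.3185 or q["contact_force"][2]>20: break
    p("  probe")
    return q["tcp_pos"][2]<.3185
E
python3 - <<'E'
from m import *
for k in range(9):
    if probe(): print("FOUND");break
    r.servo_line([X,Y,.328],speed=.06); q=p("raised")
    if k==3: break
    j=list(q["joints"]); j[5]-=4.6; r.move_joints(j)
E
```

```text
probe 9.88 [ 0.5337 -0.0419  0.319 ] [-6.9 -1.7 15.4] [-0.4   1.71  0.2 ] 0.051 -57.51
raised 10.25 [ 0.5339 -0.0417  0.3287] [-1.7 -2.8  2.6] [-0.81  0.25 -0.  ] 0.051 -57.52
  probe 11.11 [ 0.5337 -0.0416  0.3168] [-0.1 -4.9 -3.9] [-1.08 -0.44  0.27] 0.0513 -62.09
FOUND
```

The height dropped to .3168 with no resistance, so the pin is in the keyway. Pushing home.

```bash
python3 - <<'E'
from m import *
for z in(.314,.312,.310,.308,.306):
    r.servo_line([X,Y,z],speed=.03); r.wait(.1); q=p("z%.3f"%z)
    if q["contact_force"][2]>20: break
E
```

```text
z0.314 11.47 [ 0.5337 -0.0417  0.3132] [-1.4 -7.2 -3.3] [-1.04 -0.45  0.5 ] 0.0509 -62.12
z0.312 11.82 [ 0.5338 -0.0418  0.3124] [-1.4 -7.4  0.8] [-1.1  -0.08  0.59] 0.0508 -62.12
z0.310 12.18 [ 0.5335 -0.0418  0.3116] [-3.8 -5.9  7.3] [-0.99  0.51  0.59] 0.0512 -62.13
z0.308 12.53 [ 0.5334 -0.0418  0.3116] [-7.5 -5.6 14.1] [-0.92  1.27  0.59] 0.0508 -62.13
z0.306 12.88 [ 0.5333 -0.0419  0.3114] [-9.  -6.6 21.9] [-1.03  1.85  0.54] 0.051 -62.12
```

It stops firmly at .3115, against .312 at the start. Release, retreat and check.

```bash
python3 - <<'E'
from m import *
import cv2
from h import *
r.servo_line([X,Y,.311],speed=.03); r.let_go(); r.wait(.2); p("open")
r.servo_line([X,Y,.46],speed=.12); r.wait(.3); p("up")
a=r.snapshot("wrist");b=r.snapshot("scene")
f=np.hstack([cv2.resize(a["frame"],(400,300)),cv2.resize(b["frame"][180:290,195:342],(400,300),interpolation=cv2.INTER_CUBIC)])[:,:,::-1]
cv2.imwrite("pics/end.png",f)
E
```

```text
open 14.13 [ 0.5337 -0.0414  0.311 ] [ 0.5 -0.   0. ] [ 0.01  0.01 -0.  ] 0.088 -62.08
up 15.82 [ 0.5337 -0.0414  0.4597] [-0.5  0.3  1.5] [-0.   -0.04 -0.01] 0.0881 -62.1
```

View pics/end.png

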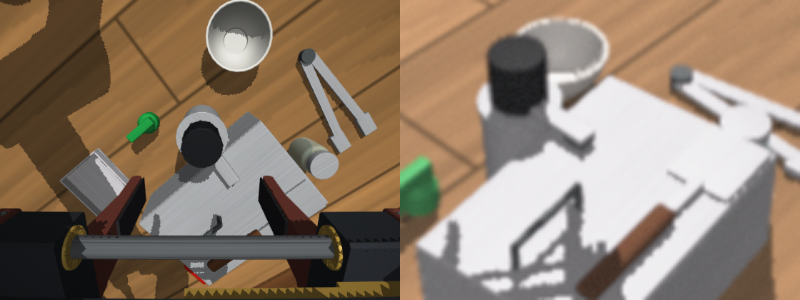

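The pictures show the arm lying over the lid and the lid shut. The knob top in the scene view is at the same spot as when it started home (now (217,~100) in the earlier crop's scale), and the bystanders look undisturbed.

```bash
python3 -c "
from station import r
print(r.hand_in())"
```

```text
the job is handed in; nothing more can be done
None
```

I latched the box and handed the job in at about 16 s on the robot's clock. The knob bottomed at its starting height in the second keyway, found at about 1.4 rad. The arm lies over the shut lid and the gripper is clear. The hand-in returned no verdict.

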